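Put the water tank back in the dehumidifier and switch it on

ROBOT

A 6-joint arm with a two-finger parallel gripper is mounted at the origin on the work surface. World frame = base frame: x ahead of the robot, y to its left, z up, the work surface at z = 0. Lengths are in m, angles in degrees, forces in N, time in s.
With the tool pointing down it reaches from about 0.35 to 0.875 m from the base axis. Payload 4.2 kg.
Tool frame: the origin (TCP) lies midway between the tips of the shut fingers; the grasp point (between the pads) lies 19 mm behind it; z points along the fingers, y is the line along which they close (so a half turn about z gives the same grasp; the last joint's range is limited). The gripper opens to 87 mm and grips with 3 to 60 N. Pads are 19 mm wide; open, the fingers measure 117 mm over their backs; the gripper's body (75 mm by 190 mm) begins 51 mm behind the grasp point.
Start: joints at [78.759, 22.042, 0.453, 0, -68.411, -14.817], TCP at [0.275, 0.561, 0.223] pointing down, gripper open.
Joint ranges: [-179.83, 179.83], [-69.29, 118.12], [-61.27, 80.66], [-181.25, 117.63], [-171.15, -9.14], [-177.46, 177.46]. Speed limits (degrees/s): [159.86, 159.86, 180, 180, 180, 180].

INTERFACE

Orientations are given as a 3x3 rotation matrix whose columns are the frame's x, y, z axes.
In Python, from station import sense, capture, finish_job, silhouettes, landmark_of gives the robot as it stands.
- The arm moves only by the tool step_arm, never from a script. Its arguments are lists of equal length, an entry for each row: "linear": the shift along the tool's x, y, z in mm, a list of three; "delta_rot": the turn, a rotation vector about the tool's x, y, z in rad, a list of three; "grip": the finger opening in mm, from 0 to 87. A call has 1 to 10 rows; each row shifts and turns the commanded pose from where the row before left it, along the tool's axes as they then stand; what a row does not reach is not made up. A row lasts 1/8 s, in which the tool goes at most 62.5 mm and 10.7 degrees, less where a joint would pass 70% of its speed; a pose out of reach is approached as far as the arm can. A call with a gripper value outside its range is refused whole. The fingers move at their own pace and stop on an object; the grip force is fixed at half the most. Time passes only in rows, so rows that do not move let the fingers close. It gives the time, the measured TCP pose, the force, the opening and the grip force at its end, in the units of the state.
- sense(): the state, without advancing time (a new reading comes with each control period).
- capture(name): name is "side" or "top" or "wrist"; returns a dict with "img" (480x640x3 uint8, red, green, blue), "fx", "fy", "cx", "cy" (pixels), "world_to_cam" (4x4, takes a point from world to camera coordinates); the wrist camera has in their place "mount" (4x4, takes a point from camera to tool coordinates, whose origin is the TCP and whose axes are the flange's). Camera axes: x right, y up, looking along -z (the intrinsics and any distortion apply to the point x, -y, -z); pixel columns grow to the right and rows downward; lengths in m; the calibration is good to about 2 mm. A picture is of the moment at which its call begins: read the wrist's pose just before it. There is no depth.
- finish_job(): hands the job in; it is judged then, once.
Trained networks look in the newest picture that a camera, given by its name, has taken for a name from the list of things; names that differ only in an ending like _2 or _b are one class to them, and where a whole thing is asked for, a point or a joint stands for the part that bears it (a point fixed in the world has none). Each returns a list of dicts, best first, with "score" (0 to 1); they miss things now and then, are a little off and sometimes report something else, mostly with a low value. They report only what shows in the picture. A call takes as long as a camera call. They do not tell look-alikes from the thing itself.
- silhouettes(camera, label): "mask" (480x640 bool, what is visible of it) and "point" ([column, row] in pixels, amid what is visible of it).
- landmark_of(camera, label): "point" ([column, row] in pixels: a listed point, or the origin of a listed thing).
The state is a dict: "time_s": time; "joints": joint angles; "joint_velocities": joint speeds; "effort": joint torques, N m; "tcp_pos": TCP position; "ee_rot": TCP orientation; "wrist_force": force on the tool from outside, world axes, zero at the start; "moment": the same for the moment, N m; "gripper_width": opening from 0.0 (shut) to 1.0 (fully open); "gripper_force": force on a finger pad.
Only numpy, scipy, OpenCV 4.12 (cv2) and the standard library are available. Lean on these libraries where they do the work, as an engineer would, in place of code of your own. Each camera call takes 0.05 s, during which the arm holds its last target. There are 200 camera calls.

TASK

The emptied water tank of the dehumidifier stands pulled out on its tray with the carrying handle up. First fold the handle down flat towards the front of the tank, then slide the tank along the tray (do not lift or tip it) until it sits squarely on its two locating pegs, fully home against the housing. Then press the power button on top of the housing all the way down and let go, leaving the tank home, the handle flat and the other things on the bench undisturbed.

Things in the scene. Friction and masses are not known exactly. Their poses are not given: they have to be found in the camera images.
- dehumidifier: compact white dehumidifier, immovable: a black tray (295 x 196, top at z = 12) with a white column 160 wide at its back. Origin on the bench under the middle of the tray; +x points to the back, -x to the front (where the tank comes out). Tray x = -150 to +145; column from its front face at x = +55 to the back, top z = 225. Low white lips (top z = 32) guide the tank: 4 clearance a side near the column (3 at their bend, x = +25), flaring 20 wider up to x = -55
- head (a point): middle of the front lower edge of the white head that overhangs the tray from the column by 60; 160 wide, 5 in front of the unit's origin, from z = 140 up to z = 225. The tank with its handle flat (top of handle z = 123) passes under it; a raised handle does not
- pegs (a point): point midway between the tips of the two white locating pegs (diameter 14, 26 long, tapered over the last 12 to diameter 7 tips) that stick out level towards the front from the column's front face, 40 to either side of this point, z = 50
- home (a point): where the centre of the tank is when it is fully home: its back face against the column, both pegs in its sockets; 10 in front of the unit's origin, z = 62. Axes as the unit
- tank_center (a point): centre of the loose grey water tank, a closed box 130 deep (x) x 130 wide (y) x 100 high, 0.4 to 0.8 kg, on the tray 80 to 110 short of home, slightly askew. +x is its back, with two square sockets (17 wide, 31 deep) for the pegs at y = +-40, 38 above its underside; -x its flat front face, 65 from here. Too wide to grasp across; slides when pushed with 1 to 3 N (smooth plastic), up to 15 N as it centres on lips and pegs
- carry_pivot (a point): hinge axis of the tank's carrying handle: on the tank, 25 behind and 56 above its centre (6 above its top face). The axis is the tank's y.
- carry_bar (a point): middle of the crossbar of the carrying handle: a black U-shaped round bar 10 thick, arms 80 long from the hinge, crossbar 116 wide along the tank's y. Flat, it lies over the tank's front half with this point 55 in front of and 56 above the tank's centre.
- carry (a joint): angle of the carrying handle in rad: 0 = folded flat on the tank's top towards the front, 1.57 = upright. It stays wherever it is put (stiff hinge, about 0.3 N at the crossbar).
- power_top (a point): centre of the top face of the round power button (diameter 32), on top of the column, 102 behind the unit's origin; it is pressed straight down.
- power (a joint): travel of the power button in m: 0 = released, 0.006 = fully down (spring, about 5 N at the bottom).
- wrench: loose steel wrench 190 long lying on the bench to the robot's right; bystander. Origin under its middle.
- jar: loose amber glass jar, diameter 76, 100 high, on the bench to the robot's left; bystander. Origin under its middle.
- bin: loose blue open plastic bin 150 x 110 x 70 high on the bench to the far left; bystander. Origin under its middle.
There are look-alikes about, which are no part of the job. There is more than one size of the part that bears tank_center; the job needs the smallest.

How it is judged:
By the outcome, as a careful person would: the job done as asked, in the order asked, and still so for the second after the job is handed in, with the robot touching nothing.
It also fails if it takes over 58 s, if anything falls off the work surface, if the arm or the gripper's body presses on something with over 40 N, if the wrist force passes 120 N, or if a joint passes its speed limit or range.

## Working session

There is one attempt and no reset: what is moved stays moved. The work goes in short steps, Python scripts to look and compute and a tool call to move; the robot and the scene stay as the last step left them, time stands still between calls to the robot, and variables do not carry over. Pictures are saved under pics/ and viewed, at most 10 in all, crops included, and the job is handed in when it is done.

Besides the shell and the picture viewer there is one more tool, called by a JSON object that holds its "api" and its "payload", one argument or row to a line. step_arm: Moves the arm, as the interface text tells. Its arguments: {"type":"object","properties":{"linear":{"type":"array"},"delta_rot":{"type":"array"},"grip":{"type":"array"}},"required":["linear","delta_rot","grip"]}

```bash
mkdir -p pics; ls
cat > h.py <<'E'
import numpy as np, cv2
from station import *
from scipy.optimize import least_squares
def proj(c,P):
    P=np.atleast_2d(P); q=(c["world_to_cam"]@np.c_[P,np.ones(len(P))].T)[:3]
    return np.c_[c["cx"]+c["fx"]*q[0]/-q[2], c["cy"]-c["fy"]*q[1]/-q[2]]
def ray(c,uv):
    d=np.array([(uv[0]-c["cx"])/c["fx"],-(uv[1]-c["cy"])/c["fy"],-1.0])
    T=np.linalg.inv(c["world_to_cam"]); d=T[:3,:3]@d
    return T[:3,3],d/np.linalg.norm(d)
def atz(c,uv,z):
    o,d=ray(c,uv); return o+d*(z-o[2])/d[2]
def save(c,n): cv2.imwrite("pics/"+n+".png",c["img"][:,:,::-1])
E
python3 - <<'E'
from h import *
s=sense(); print(s["tcp_pos"],s["ee_rot"],s["time_s"])
Z=dict(dehumidifier=0,head=.14,pegs=.05,tank_center=.062,carry_pivot=.118,power_top=.228,wrench=0,jar=0,bin=0,carry_bar=.19)
for n in ["top","side"]:
    c=capture(n); save(c,n); print(n,[k for k in c if k not in("img","world_to_cam")])
    for l in Z:
        print(n,l,[(np.round(r["point"]).tolist(),round(r["score"],2),np.round(atz(c,r["point"],Z[l]),3).tolist()) for r in landmark_of(n,l)][:4])
E
```

```text
pics
[0.27425483 0.56091726 0.2214571 ] [[ 8.98271130e-01 -4.39440762e-01 -8.90878396e-04]
 [-4.39441654e-01 -8.98268802e-01 -2.04759864e-03]
 [ 9.95500385e-05  2.23078782e-03 -9.99997507e-01]] 0.0
top ['fx', 'fy', 'cx', 'cy']
top dehumidifier [([263.0, 298.0], 0.24, [0.426, 0.183, 0.0])]
top head [([301.0, 281.0], 0.95, [0.478, 0.065, 0.14]), ([195.0, 244.0], 0.54, [0.576, 0.352, 0.14])]
top pegs [([293.0, 284.0], 0.85, [0.47, 0.092, 0.05])]
top tank_center [([213.0, 307.0], 0.25, [0.402, 0.317, 0.062])]
top carry_pivot [([322.0, 158.0], 0.87, [0.823, 0.009, 0.118]), ([447.0, 187.0], 0.77, [0.744, -0.344, 0.118]), ([327.0, 272.0], 0.7, [0.504, -0.007, 0.118])]
top power_top [([290.0, 285.0], 0.57, [0.469, 0.09, 0.228]), ([261.0, 299.0], 0.53, [0.433, 0.162, 0.228])]
top wrench [([263.0, 299.0], 0.32, [0.424, 0.182, 0.0])]
top jar [([216.0, 307.0], 0.8, [0.398, 0.322, 0.0])]
top bin [([195.0, 247.0], 0.91, [0.578, 0.388, 0.0])]
top carry_bar [([342.0, 190.0], 0.81, [0.719, -0.044, 0.19]), ([340.0, 267.0], 0.77, [0.516, -0.038, 0.19]), ([402.0, 192.0], 0.56, [0.716, -0.202, 0.19])]
side ['fx', 'fy', 'cx', 'cy']
side dehumidifier [([267.0, 286.0], 0.66, [0.481, 0.077, 0.0]), ([264.0, 258.0], 0.22, [0.523, 0.141, 0.0])]
side head [([267.0, 258.0], 0.72, [0.486, 0.062, 0.14])]
side pegs [([256.0, 273.0], 0.74, [0.471, 0.095, 0.05])]
side tank_center []
side carry_pivot [([297.0, 278.0], 0.97, [0.508, -0.008, 0.118]), ([496.0, 304.0], 0.97, [0.762, -0.323, 0.118]), ([396.0, 184.0], 0.63, [0.847, 0.024, 0.118])]
side power_top [([211.0, 215.0], 0.49, [0.44, 0.168, 0.228])]
side wrench [([413.0, 451.0], 0.81, [0.461, -0.391, 0.0])]
side jar [([175.0, 241.0], 0.58, [0.394, 0.33, 0.0])]
side bin [([224.0, 189.0], 0.67, [0.582, 0.378, 0.0])]
side carry_bar [([388.0, 221.0], 0.85, [0.71, -0.067, 0.19]), ([447.0, 269.0], 0.67, [0.71, -0.222, 0.19])]
```

View pics/top.png

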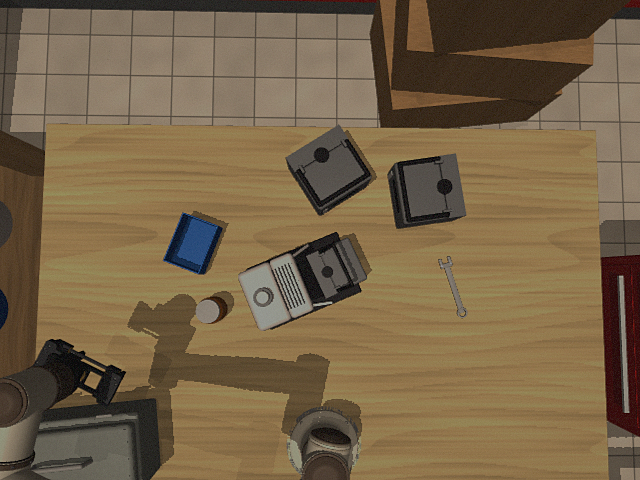

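View pics/side.png

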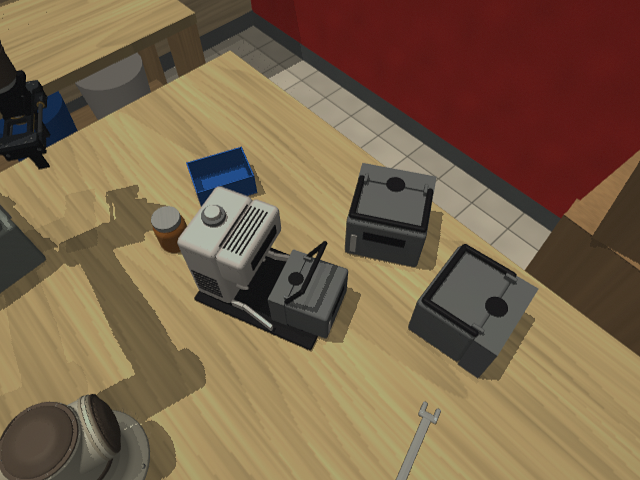

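The top picture shows the dehumidifier with its small tank at about (300,280), the column at lower left and the tank at right (340,262). The two larger look-alike tanks are at (328,170) and (427,190). The side picture shows the handle raised at (310,270), with nothing in front of the tank. Next I'll fit the unit and tank poses.

```bash
cat >> h.py <<'E'
def R2(a): return np.array([[np.cos(a),-np.sin(a)],[np.sin(a),np.cos(a)]])
def unit_pt(p,x,y,z): # p=(ox,oy,yaw)
    return np.r_[np.array(p[:2])+R2(p[2])@[x,y],z]
def near(n,c,l,P,r=25):
    q=proj(c,P)[0]; L=[d for d in landmark_of(n,l) if np.hypot(*(np.array(d["point"])-q))<r]
    return (np.array(L[0]["point"]),L[0]["score"]) if L else None
def fit(cams=("top","side"),tank=None):
    p0=np.array([.476,.07,np.radians(115)]); t0=np.array([.52,-.025,np.radians(115),1.4]) if tank is None else tank
    U=dict(dehumidifier=(0,0,0),head=(-.005,0,.14),pegs=(.029,0,.05),power_top=(.102,0,.23))
    def tp(t,l):
        if l=="tank_center": return unit_pt(t,0,0,.062)
        if l=="carry_pivot": return unit_pt(t,.025,0,.118)
        return unit_pt(t,.025-.08*np.cos(t[3]),0,.118+.08*np.sin(t[3]))
    ou=[];ot=[]
    for n in cams:
        c=capture(n)
        for l,v in U.items():
            m=near(n,c,l,unit_pt(p0,*v)); 
            if m: ou.append((n,c,l,v,m))
        for l in ("tank_center","carry_pivot","carry_bar"):
            m=near(n,c,l,tp(t0,l),30)
            if m: ot.append((n,c,l,m))
    fu=lambda p:np.r_[np.concatenate([(proj(c,unit_pt(p,*v))[0]-m[0])*m[1] for n,c,l,v,m in ou]),(p-p0)*[3,3,3]]
    p=least_squares(fu,p0,loss="soft_l1").x
    ft=lambda t:np.r_[np.concatenate([(proj(c,tp(t,l))[0]-m[0])*m[1] for n,c,l,m in ot]),(t[2]-p[2])*20]
    t=least_squares(ft,t0,loss="soft_l1").x
    for n,c,l,v,m in ou: print(n,l,np.round(proj(c,unit_pt(p,*v))[0]-m[0],1),round(m[1],2))
    for n,c,l,m in ot: print(n,l,np.round(proj(c,tp(t,l))[0]-m[0],1),round(m[1],2))
    print("unit",p[:2].round(4),np.degrees(p[2]).round(1),"tank",t[:2].round(4),np.degrees(t[2:]).round(1))
    d=R2(p[2]).T@(t[:2]-p[:2]); print("tank in unit mm",(d*1000).round(1))
    return p,t
E
python3 - <<'E'
from h import *
p,t=fit()
o=[]
for n in("top","side"):
    c=capture(n); im=c["img"].copy()
    def box(p,x0,x1,hw,z0,z1,col):
        for z in(z0,z1):
            q=proj(c,np.array([unit_pt(p,x,y,z) for x,y in((x0,-hw),(x1,-hw),(x1,hw),(x0,hw))])); cv2.polylines(im,[(q*8).round().astype(np.int32)],True,col,1,cv2.LINE_AA,3)
    box(p,-.15,.145,.098,.012,.012,(255,0,0)); box(p,-.005,.145,.08,.225,.225,(0,200,0)); box(t,-.065,.065,.065,.012,.112,(255,255,0))
    o.append(cv2.resize(im[200:350,170:400],None,fx=3,fy=3)[:300*3//2])
o=[cv2.resize(x,(460,300)) for x in o]
cv2.imwrite("pics/ov.png",cv2.resize(np.vstack(o),(800,600))[:,:,::-1] if 0 else np.vstack(o)[:,:,::-1])
E
```

```text
top dehumidifier [ 0.6 -1.2] 0.84
top head [0. 1.] 0.82
top pegs [-0.7  0.6] 0.79
top power_top [-1.8 -4.3] 0.44
side dehumidifier [-1.3  9.7] 0.23
side head [ 1.2 -2.7] 0.77
side pegs [-2.9  0.8] 0.79
side power_top [1.6 3.3] 0.48
top carry_pivot [ 0.7 -1.2] 0.62
side carry_pivot [-1.6  0.7] 0.68
side carry_bar [ 0.4 -0.6] 0.66
unit [0.485  0.0704] 114.0 tank [ 0.5207 -0.0285] [113.4  63.6]
tank in unit mm [-104.9    7.7]
```

View pics/ov.png

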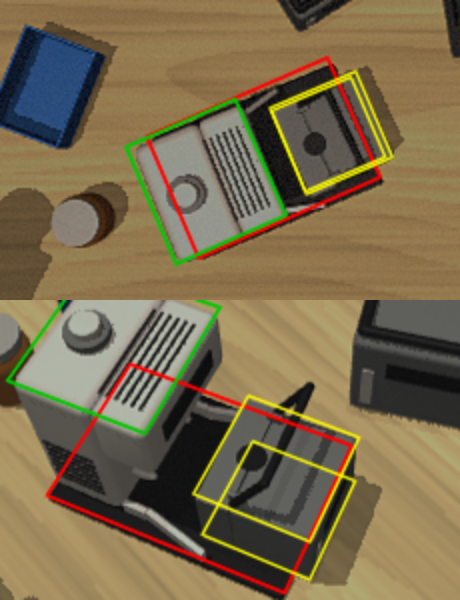

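The overlay agrees with the picture to a few mm. The tank is about 95 mm short of home and the handle leans up over its rear half. Next I'll work out the approach.

```bash
cat >> h.py <<'E'
P=np.array([.485,.0704,np.radians(114.0)])
def go(x,y,z,p=P):
    "unit-frame mm target -> tool-frame mm; also yaw error for tool y || unit y"
    s=sense(); R=np.array(s["ee_rot"]); T=unit_pt(p,x/1e3,y/1e3,z/1e3)
    D=np.c_[np.r_[-R2(p[2])[:,0],0],np.r_[R2(p[2])[:,1],0],[0,0,-1]]
    from scipy.spatial.transform import Rotation as Ro
    rot=min((Ro.from_matrix(R.T@(D@np.diag([k,k,1]))).as_rotvec() for k in(1,-1)),key=np.linalg.norm)
    c=R2(p[2]).T@(np.array(s["tcp_pos"])[:2]-p[:2])*1e3
    print("t",round(s["time_s"],2),"now unit mm",c.round(1),round(s["tcp_pos"][2]*1e3,1),"F",np.round(s["wrist_force"],1),"w",round(s["gripper_width"],2))
    print("shift(tool now)",(R.T@(T-s["tcp_pos"])*1e3).round(1),"rot",rot.round(3)," shift after rot",((R@Ro.from_rotvec(rot).as_matrix()).T@(T-s["tcp_pos"])*1e3).round(1))
E
python3 -c "
from h import *
go(-60,8,290)"
```

```text
t 2.0 now unit mm [534.2  -7.4] 222.5 F [ 0.2  0.2 -0.8] w 1.0
shift(tool now) [445.7 393.3 -67.4] rot [ 0.    -0.     0.697]  shift after rot [594.2  15.4 -67.5]
```

{"api": "step_arm", "payload": {
  "linear": [
    [0,0,-20],
    [0,0,-20],
    [0,0,-20],
    [0,0,-8],
    [50,2,0],
    [50,2,0],
    [50,2,0],
    [50,2,0],
    [50,2,0],
    [50,2,0]
  ],
  "delta_rot": [
    [0,0,0.174],
    [0,0,0.174],
    [0,0,0.174],
    [0,0,0.174],
    [0,0,0],
    [0,0,0],
    [0,0,0],
    [0,0,0],
    [0,0,0],
    [0,0,0]
  ],
  "grip": [0,0,0,0,0,0,0,0,0,0]
}}

```text
time_s: 3.25
tcp_pos: [0.3862, 0.2811, 0.2909]
ee_rot: [[0.408, -0.913, 0.001], [-0.913, -0.408, 0.001], [-0.0, -0.001, -1.0]]
wrist_force: [0.7, -0.3, 0.6]
gripper_width: 0.02
gripper_force: 0.0
```

{"api": "step_arm", "payload": {
  "linear": [
    [50,1,0],
    [50,1,0],
    [50,1,0],
    [50,0,0],
    [50,0,0],
    [44,0,0],
    [0,0,0]
  ],
  "delta_rot": [
    [0,0,0],
    [0,0,0],
    [0,0,0],
    [0,0,0],
    [0,0,0],
    [0,0,0],
    [0,0,0]
  ],
  "grip": [0,0,0,0,0,0,0]
}}

```text
time_s: 4.12
tcp_pos: [0.5036, 0.0107, 0.2903]
ee_rot: [[0.404, -0.915, -0.0], [-0.915, -0.404, -0.0], [0.0, 0.001, -1.0]]
wrist_force: [-0.0, 0.3, 0.1]
gripper_width: 0.002
gripper_force: 0.0
```

Run:
```python
from h import *
go(-60,8,290)
s=sense(); c=capture("wrist"); T=np.eye(4); T[:3,:3]=s["ee_rot"]; T[:3,3]=s["tcp_pos"]
c["world_to_cam"]=np.linalg.inv(T@np.array(c["mount"])); save(c,"w1"); print(np.round(c["mount"],3).tolist(),c["fx"],[k for k in c])
Z=dict(carry_pivot=.118,tank_center=.062,head=.14,pegs=.05,carry_bar=.19)
for l,z in Z.items(): 
  for r in landmark_of("wrist",l)[:2]:
    w=atz(c,r["point"],z); print(l,np.round(r["point"]),round(r["score"],2),"unit mm",(R2(P[2]).T@(w[:2]-P[:2])*1e3).round(1))
```

```text
t 4.12 now unit mm [-62.1   7.3] 290.3 F [-0.   0.3  0.1] w 0.0
shift(tool now) [-2.1  0.7  0.3] rot [ 0.001 -0.    -0.003]  shift after rot [-2.1  0.7  0.3]
[[-0.001, 0.957, 0.291, 0.08], [1.0, 0.001, 0.001, -0.0], [0.001, 0.291, -0.957, -0.162], [0.0, 0.0, 0.0, 1.0]] 428.11730699570813 ['img', 'fx', 'fy', 'cx', 'cy', 'mount', 'world_to_cam']
carry_pivot [327. 193.] 0.97 unit mm [-80.8  12.6]
head [318. 286.] 0.82 unit mm [-11.2   5.8]
pegs [320. 288.] 0.86 unit mm [28.3  7.4]
carry_bar [326. 148.] 0.88 unit mm [-121.5   11. ]
carry_bar [33.  1.] 0.56 unit mm [-200.9 -149.4]
```

View pics/w1.png

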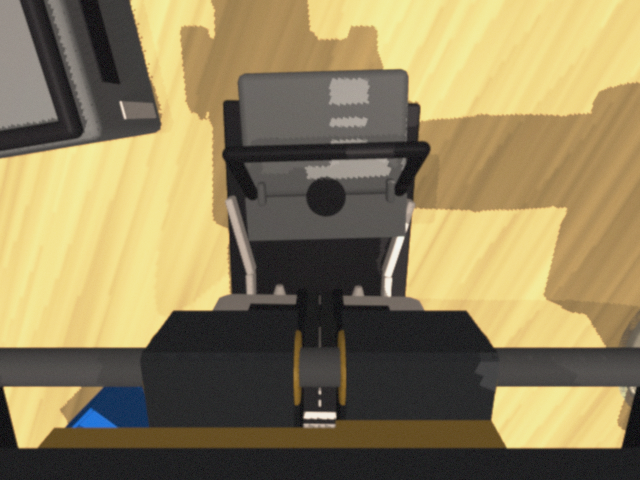

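The wrist picture shows the raised crossbar at row 150 (columns 228–428), its pivots at row 193, and the column and lips at rows 200–300. The area behind the bar is free, so I'll lower the shut fingers there, sweep forward, and then press down.

{"api": "step_arm", "payload": {
  "linear": [
    [23,4,30],
    [0,0,50],
    [0,0,50],
    [0,0,0],
    [12,0,0],
    [12,0,0],
    [12,0,0],
    [13,0,0],
    [0,0,0]
  ],
  "delta_rot": [
    [0,0,0],
    [0,0,0],
    [0,0,0],
    [0,0,0],
    [0,0,0],
    [0,0,0],
    [0,0,0],
    [0,0,0],
    [0,0,0]
  ],
  "grip": [0,0,0,0,0,0,0,0,0]
}}

```text
time_s: 5.55
tcp_pos: [0.5289, -0.0553, 0.1604]
ee_rot: [[0.406, -0.914, -0.0], [-0.914, -0.406, 0.0], [-0.0, 0.0, -1.0]]
wrist_force: [-0.8, 0.2, -0.4]
gripper_width: 0.005
gripper_force: 0.0
```

{"api": "step_arm", "payload": {
  "linear": [
    [0,0,-25],
    [26,0,0],
    [0,0,15],
    [0,0,15],
    [0,0,12],
    [0,0,10],
    [0,0,5],
    [0,0,2],
    [0,0,0]
  ],
  "delta_rot": [
    [0,0,0],
    [0,0,0],
    [0,0,0],
    [0,0,0],
    [0,0,0],
    [0,0,0],
    [0,0,0],
    [0,0,0],
    [0,0,0]
  ],
  "grip": [0,0,0,0,0,0,0,0,0]
}}

```text
time_s: 6.68
tcp_pos: [0.5395, -0.0781, 0.1267]
ee_rot: [[0.408, -0.913, 0.0], [-0.913, -0.408, -0.0], [0.0, -0.0, -1.0]]
wrist_force: [-0.5, -0.1, -0.2]
gripper_width: 0.004
gripper_force: 0.0
```

```bash
python3 -c "
from h import *
go(-160,10,123)"
```

```text
t 6.67 now unit mm [-157.8   10.6] 126.7 F [-0.5 -0.1 -0.2] w 0.0
shift(tool now) [ 2.2 -0.6  3.7] rot [-0.    -0.     0.001]  shift after rot [ 2.2 -0.6  3.7]
```

{"api": "step_arm", "payload": {
  "linear": [
    [0,0,2],
    [0,0,2],
    [0,0,0]
  ],
  "delta_rot": [
    [0,0,0],
    [0,0,0],
    [0,0,0]
  ],
  "grip": [0,0,0]
}}

```text
time_s: 7.05
tcp_pos: [0.5396, -0.0782, 0.1232]
ee_rot: [[0.408, -0.913, 0.001], [-0.913, -0.408, -0.0], [0.0, -0.001, -1.0]]
wrist_force: [-0.2, 0.2, 3.9]
gripper_width: 0.001
gripper_force: 1.8
```

{"api": "step_arm", "payload": {
  "linear": [
    [0,0,-40],
    [0,0,-40],
    [-30,0,-40],
    [0,0,0]
  ],
  "delta_rot": [
    [0,0,0],
    [0,0,0],
    [0,0,0],
    [0,0,0]
  ],
  "grip": [0,0,87,87]
}}

```text
time_s: 7.55
tcp_pos: [0.5285, -0.0496, 0.2462]
ee_rot: [[0.41, -0.912, 0.008], [-0.912, -0.41, 0.001], [0.002, -0.008, -1.0]]
wrist_force: [0.3, -0.6, -1.0]
gripper_width: 0.151
gripper_force: 0.0
```

```bash
cat >> h.py <<'E'
def wrist(name):
    s=sense(); c=capture("wrist"); T=np.eye(4); T[:3,:3]=s["ee_rot"]; T[:3,3]=s["tcp_pos"]
    c["world_to_cam"]=np.linalg.inv(T@np.array(c["mount"])); save(c,name)
    for l,z in dict(carry_pivot=.118,tank_center=.062,head=.14,pegs=.05,carry_bar=.118,dehumidifier=0).items(): 
      for r in landmark_of("wrist",l)[:1]:
        w=atz(c,r["point"],z); print(l,np.round(r["point"]),round(r["score"],2),"unit mm",(R2(P[2]).T@(w[:2]-P[:2])*1e3).round(1))
    return c
E
python3 -c "
from h import *
go(-190,10,60); wrist('w2')"
```

```text
t 7.55 now unit mm [-127.4    9.1] 246.2 F [ 0.3 -0.6 -1. ] w 0.15
shift(tool now) [ 62.2   2.6 186.3] rot [-0.008 -0.002  0.003]  shift after rot [ 62.6   0.9 186.2]
carry_pivot [325. 290.] 0.89 unit mm [-83.   11.9]
head [317. 392.] 0.86 unit mm [-11.2   6. ]
carry_bar [323. 176.] 0.98 unit mm [-166.3    9.8]
```

View pics/w2.png

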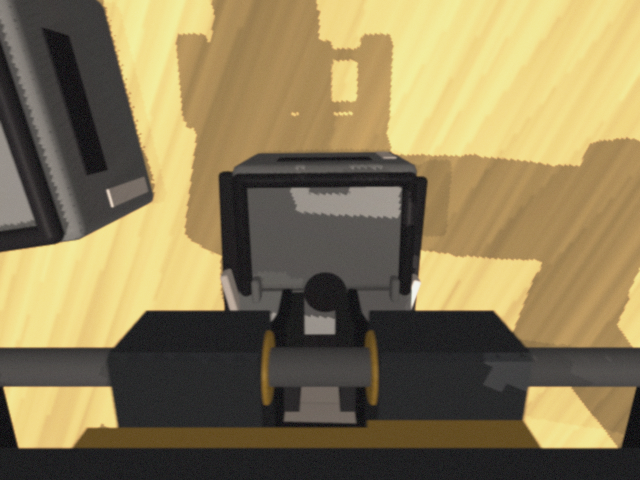

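The handle now lies flat: crossbar at row 176, pivots at row 290, and it reads consistently at z = 118 mm. The wrist view puts the unit about 6 mm further in +y. A big look-alike sits about 135 mm in front of the tank, so I'll start the push with the tool vertical.

```bash
cat >> h.py <<'E'
P=np.r_[unit_pt(P,-.003,.006,0)[:2],P[2]]
E
python3 -c "
from h import *
go(-193,4,66)"
```

```text
t 7.9 now unit mm [-128.    11.3] 241.3 F [-0.  -0.5 -1.1] w 0.46
shift(tool now) [ 65.1  -7.7 175.2] rot [0.003 0.001 0.   ]  shift after rot [ 65.   -7.3 175.3]
```

{"api": "step_arm", "payload": {
  "linear": [
    [0,0,0],
    [0,0,0],
    [0,0,0]
  ],
  "delta_rot": [
    [0,0,0],
    [0,0,0],
    [0,0,0]
  ],
  "grip": [70,70,70]
}}

```text
time_s: 8.28
tcp_pos: [0.5271, -0.0508, 0.2425]
ee_rot: [[0.408, -0.913, -0.0], [-0.913, -0.408, -0.0], [-0.0, 0.0, -1.0]]
wrist_force: [0.3, -0.7, -0.1]
gripper_width: 0.769
gripper_force: 0.0
```

```bash
python3 -c "
from h import *
print(P);go(-193,4,66)"
```

```text
[0.48073894 0.06521894 1.98967535]
t 8.28 now unit mm [-127.9   10.8] 242.5 F [ 0.3 -0.7 -0.1] w 0.77
shift(tool now) [ 65.2  -6.8 176.5] rot [0.    0.    0.001]  shift after rot [ 65.1  -6.8 176.5]
```

```bash
sed -i 's/def go(x,y,z,p=P):/def go(x,y,z):\n    p=P/' h.py; python3 -c "
from h import *
go(-193,4,66)"
```

```text
t 8.28 now unit mm [-124.9    4.8] 242.5 F [ 0.3 -0.7 -0.1] w 0.77
shift(tool now) [ 68.2  -0.8 176.5] rot [0.    0.    0.001]  shift after rot [ 68.1  -0.8 176.5]
```

{"api": "step_arm", "payload": {
  "linear": [
    [34,-1,0],
    [34,0,0],
    [0,0,50],
    [0,0,50],
    [0,0,50],
    [0,0,26],
    [0,0,0]
  ],
  "delta_rot": [
    [0,0,0],
    [0,0,0],
    [0,0,0],
    [0,0,0],
    [0,0,0],
    [0,0,0],
    [0,0,0]
  ],
  "grip": [70,70,70,70,70,70,70]
}}

```text
time_s: 9.15
tcp_pos: [0.5542, -0.1125, 0.0645]
ee_rot: [[0.408, -0.913, -0.005], [-0.913, -0.408, -0.0], [-0.002, 0.005, -1.0]]
wrist_force: [0.9, 0.5, 0.8]
gripper_width: 0.804
gripper_force: 0.0
```

{"api": "step_arm", "payload": {
  "linear": [
    [-10,0,0],
    [-10,0,0],
    [-10,0,0],
    [-10,0,0],
    [-10,0,0],
    [-10,0,0],
    [0,0,0]
  ],
  "delta_rot": [
    [0,0,0],
    [0,0,0],
    [0,0,0],
    [0,0,0],
    [0,0,0],
    [0,0,0],
    [0,0,0]
  ],
  "grip": [70,70,70,70,70,70,70]
}}

```text
time_s: 10.02
tcp_pos: [0.5301, -0.0567, 0.0661]
ee_rot: [[0.408, -0.913, -0.002], [-0.913, -0.408, 0.001], [-0.001, 0.002, -1.0]]
wrist_force: [-0.4, 0.5, -0.7]
gripper_width: 0.805
gripper_force: 0.0
```

Run:
```python
from h import *
go(-120,2,66); wrist('w3')
for n in("top","side"):
    c=capture(n); save(c,n+"3")
    for l,z in (("carry_pivot",.118),("carry_bar",.118)):
        for r in landmark_of(n,l):
            w=atz(c,r["point"],z); print(n,l,np.round(r["point"]),round(r["score"],2),"unit mm",(R2(P[2]).T@(w[:2]-P[:2])*1e3).round(1))
a=cv2.imread("pics/w3.png"); b=cv2.imread("pics/side3.png")[180:340,180:400]; t=cv2.imread("pics/top3.png")[220:340,230:410]
cv2.imwrite("pics/m3.png",np.hstack([cv2.resize(a,(400,300)),cv2.resize(b,(400,300))]))
```

```text
t 10.03 now unit mm [-131.4    4.5] 66.1 F [-0.4  0.5 -0.7] w 0.8
shift(tool now) [-11.4  -2.5   0.1] rot [0.002 0.001 0.002]  shift after rot [-11.4  -2.5   0.1]
top carry_pivot [311. 278.] 0.85 unit mm [-28.1   4.9]
top carry_pivot [322. 158.] 0.79 unit mm [-188.5 -290.5]
top carry_pivot [443. 186.] 0.57 unit mm [-472.3  -80.8]
top carry_pivot [452. 287.] 0.23 unit mm [-376.8  185.9]
top carry_bar [402. 192.] 0.96 unit mm [-357.7 -112.2]
side carry_pivot [394. 182.] 0.78 unit mm [-181.9 -320.8]
side carry_pivot [495. 306.] 0.78 unit mm [-467.9  -92.5]
side carry_bar [447. 271.] 0.68 unit mm [-358.8 -133.2]
side carry_bar [312. 283.] 0.65 unit mm [-111.     3.6]
side carry_bar [389. 222.] 0.61 unit mm [-206.9 -205.2]
side carry_bar [256. 273.] 0.22 unit mm [ 5.6 28. ]
```

View pics/m3.png

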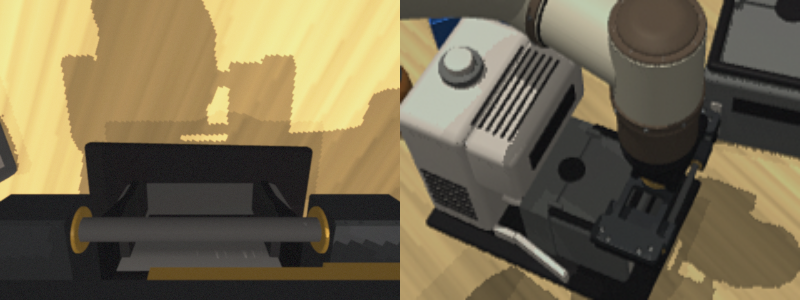

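The left image shows the fingers square against the tank's front face. The right image shows the tank on the tray with the handle flat, part of the way in. I'll push on to the pegs, then tilt a little so the last, stiffer stretch is pushed lower.

{"api": "step_arm", "payload": {
  "linear": [
    [-6,-1,0],
    [-6,-1,0],
    [-6,0,0],
    [0,0,0],
    [12,0,0],
    [0,0,0],
    [0,0,0],
    [0,0,0]
  ],
  "delta_rot": [
    [0,0,0],
    [0,0,0],
    [0,0,0],
    [0,0,0],
    [0,0,0],
    [0,-0.175,0],
    [0,-0.175,0],
    [0,0,0]
  ],
  "grip": [70,70,70,70,70,70,70,70]
}}

```text
time_s: 11.68
tcp_pos: [0.5324, -0.0544, 0.0657]
ee_rot: [[0.378, -0.915, -0.138], [-0.86, -0.403, 0.314], [-0.343, -0.001, -0.939]]
wrist_force: [-0.6, 1.1, -0.3]
gripper_width: 0.805
gripper_force: 0.0
```

```bash
python3 -c "
from h import *
go(-123,2,48)"
```

```text
t 11.68 now unit mm [-130.3    1.5] 65.7 F [-0.6  1.1 -0.3] w 0.81
shift(tool now) [-0.8  0.6 19.1] rot [-0.001  0.35  -0.004]  shift after rot [-7.3  0.5 17.7]
```

{"api": "step_arm", "payload": {
  "linear": [
    [6.2,0,16.9],
    [-4.7,0,1.7],
    [-4.7,0,1.7],
    [-4.7,0,1.7],
    [-4.7,0,1.7],
    [-4.7,0,1.7],
    [-4.7,0,1.7],
    [0,0,0]
  ],
  "delta_rot": [
    [0,0,0],
    [0,0,0],
    [0,0,0],
    [0,0,0],
    [0,0,0],
    [0,0,0],
    [0,0,0],
    [0,0,0]
  ],
  "grip": [70,70,70,70,70,70,70,70]
}}

```text
time_s: 12.68
tcp_pos: [0.5184, -0.0234, 0.0489]
ee_rot: [[0.383, -0.913, -0.14], [-0.857, -0.408, 0.314], [-0.343, -0.0, -0.939]]
wrist_force: [1.4, -0.5, 0.9]
gripper_width: 0.802
gripper_force: 0.4
```

```bash
python3 -c "
from h import *
go(-84,2,48)"
```

```text
t 12.68 now unit mm [-96.3   1.7] 48.9 F [ 1.4 -0.5  0.9] w 0.8
shift(tool now) [-11.3   0.3   5.1] rot [-0.     0.35   0.001]  shift after rot [-12.3   0.3   0.9]
```

{"api": "step_arm", "payload": {
  "linear": [
    [-2.8,0,1],
    [-2.8,0,1],
    [-1.9,0,0.7],
    [0,0,0]
  ],
  "delta_rot": [
    [0,0,0],
    [0,0,0],
    [0,0,0],
    [0,0,0]
  ],
  "grip": [70,70,70,70]
}}

```text
time_s: 13.18
tcp_pos: [0.5153, -0.0165, 0.0488]
ee_rot: [[0.383, -0.913, -0.14], [-0.858, -0.408, 0.313], [-0.343, -0.0, -0.939]]
wrist_force: [1.9, -1.8, 1.3]
gripper_width: 0.805
gripper_force: 1.1
```

{"api": "step_arm", "payload": {
  "linear": [
    [-1.9,0,0.7],
    [-1.9,0,0.7],
    [0,0,0]
  ],
  "delta_rot": [
    [0,0,0],
    [0,0,0],
    [0,0,0]
  ],
  "grip": [70,70,70]
}}

```text
time_s: 13.55
tcp_pos: [0.5142, -0.0139, 0.0488]
ee_rot: [[0.383, -0.913, -0.138], [-0.858, -0.408, 0.312], [-0.341, -0.001, -0.94]]
wrist_force: [1.5, -5.6, 0.4]
gripper_width: 0.803
gripper_force: 3.0
```

```bash
python3 -c "
from h import *
go(-84,2,48)"
```

```text
t 13.55 now unit mm [-85.9   1.6] 48.8 F [ 1.5 -5.6  0.4] w 0.8
shift(tool now) [-1.5  0.4  1.4] rot [-0.001  0.348  0.001]  shift after rot [-1.9  0.4  0.8]
```

{"api": "step_arm", "payload": {
  "linear": [
    [-1.9,0,0.7],
    [0,0,0],
    [0,0,0]
  ],
  "delta_rot": [
    [0,0,0],
    [0,0,0],
    [0,0,0]
  ],
  "grip": [70,70,70]
}}

```text
time_s: 13.92
tcp_pos: [0.5141, -0.0135, 0.0489]
ee_rot: [[0.384, -0.913, -0.137], [-0.859, -0.407, 0.31], [-0.338, -0.001, -0.941]]
wrist_force: [3.9, -9.4, 0.5]
gripper_width: 0.802
gripper_force: 5.1
```

{"api": "step_arm", "payload": {
  "linear": [
    [-1.9,0,0.7],
    [0,0,0],
    [0,0,0]
  ],
  "delta_rot": [
    [0,0,0],
    [0,0,0],
    [0,0,0]
  ],
  "grip": [70,70,70]
}}

```text
time_s: 14.3
tcp_pos: [0.5141, -0.0133, 0.0489]
ee_rot: [[0.384, -0.913, -0.135], [-0.86, -0.407, 0.307], [-0.336, -0.002, -0.942]]
wrist_force: [5.4, -13.9, -0.1]
gripper_width: 0.805
gripper_force: 7.5
```

{"api": "step_arm", "payload": {
  "linear": [
    [-1.9,0,0.7],
    [0,0,0],
    [-1.9,0,0.7],
    [0,0,0],
    [0,0,0]
  ],
  "delta_rot": [
    [0,0,0],
    [0,0,0],
    [0,0,0],
    [0,0,0],
    [0,0,0]
  ],
  "grip": [70,70,70,70,70]
}}

```text
time_s: 14.92
tcp_pos: [0.5138, -0.0129, 0.049]
ee_rot: [[0.385, -0.914, -0.132], [-0.862, -0.407, 0.303], [-0.33, -0.003, -0.944]]
wrist_force: [5.7, -24.4, -0.6]
gripper_width: 0.804
gripper_force: 12.5
```

{"api": "step_arm", "payload": {
  "linear": [
    [15,0,-6],
    [30,0,-11],
    [0,0,0],
    [25,0,-60],
    [0,0,-60],
    [0,0,-60],
    [0,0,0],
    [0,0,0]
  ],
  "delta_rot": [
    [0,0,0],
    [0,0,0],
    [0,0,0],
    [0,0.175,0],
    [0,0.175,0],
    [0,0,0],
    [0,0,0],
    [0,0,0]
  ],
  "grip": [70,70,70,70,0,0,0,0]
}}

```text
time_s: 15.92
tcp_pos: [0.5501, -0.0967, 0.2135]
ee_rot: [[0.408, -0.913, -0.002], [-0.913, -0.408, 0.002], [-0.002, 0.001, -1.0]]
wrist_force: [0.3, 0.1, -0.3]
gripper_width: 0.435
gripper_force: 0.0
```

Run:
```python
from h import *
go(-84,2,48); wrist('w4'); c=capture("side"); save(c,"side4")
for r in landmark_of("side","carry_bar")[:5]: print(np.round(r["point"]),round(r["score"],2),(R2(P[2]).T@(atz(c,r["point"],.118)[:2]-P[:2])*1e3).round(1))
a=cv2.imread("pics/w4.png"); b=c["img"][180:340,160:380,::-1]
cv2.imwrite("pics/m4.png",np.hstack([cv2.resize(a,(400,300)),cv2.resize(b,(400,300))]))
```

```text
t 15.93 now unit mm [-176.1    2.5] 213.5 F [ 0.3  0.1 -0.3] w 0.43
shift(tool now) [-91.8  -0.9 165.7] rot [0.001 0.002 0.002]  shift after rot [-92.1  -0.5 165.5]
pegs [317. 390.] 0.22 unit mm [-18.7   0.5]
carry_bar [318. 388.] 0.62 unit mm [-70.5   1.2]
[291. 274.] 0.91 [-61.9   0.5]
[448. 272.] 0.88 [-361.  -132.1]
```

View pics/m4.png

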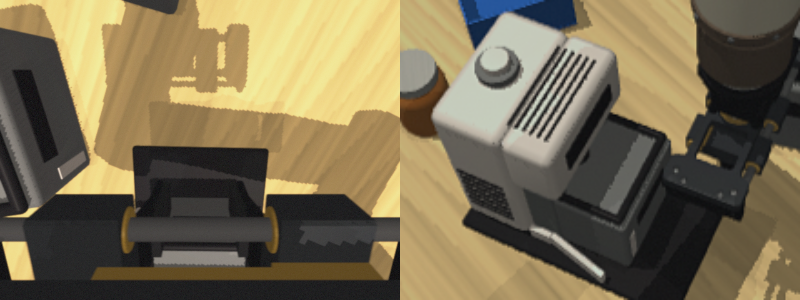

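The wrist and side pictures show the tank fully under the head with the handle flat. The crossbar averages about -65 mm, which is home, and the stop was rigid at 24 N. Next is the button.

Run:
```python
from h import *
A=np.zeros((3,3));b=np.zeros(3)
for n in("top","side"):
    c=capture(n); q=proj(c,unit_pt(P,.102,0,.235))[0]
    for f,k in((landmark_of,"power_top"),(silhouettes,"power")):
        for r in f(n,k):
            u=np.array(r["point"]); 
            if np.hypot(*(u-q))>15: continue
            o,d=ray(c,u); M=np.eye(3)-np.outer(d,d)
            if k=="power_top": A+=M;b+=M@o
            w=atz(c,u,.235); print(n,k,u.round(1),round(r["score"],2),(R2(P[2]).T@(w[:2]-P[:2])*1e3).round(1), r["mask"].sum() if "mask" in r else "")
x=np.linalg.solve(A,b); print("tri z",x[2],(R2(P[2]).T@(x[:2]-P[:2])*1e3).round(1))
go(102,0,290)
```

```text
top power [262.8 298.8] 0.66 [102.8   4.4] 130
side power_top [212.6 211.5] 0.65 [107.   -9.1] 
side power [215.3 211.4] 0.77 [102.2 -11.4] 193
tri z 1.429053681449379 [-552.6  674.3]
t 16.68 now unit mm [-177.7    1.7] 214.2 F [-0.6  0.8 -0.6] w 0.01
shift(tool now) [-279.7   -2.   -75.8] rot [-0.    -0.     0.001]  shift after rot [-279.7   -1.7  -75.8]
```

{"api": "step_arm", "payload": {
  "linear": [
    [0,0,-40],
    [0,0,-36],
    [-50,-1,0],
    [-50,-1,0],
    [-50,-1,0],
    [-50,0,0],
    [-50,0,0],
    [-31,0,0],
    [0,0,0],
    [0,0,0]
  ],
  "delta_rot": [
    [0,0,0],
    [0,0,0],
    [0,0,0],
    [0,0,0],
    [0,0,0],
    [0,0,0],
    [0,0,0],
    [0,0,0],
    [0,0,0],
    [0,0,0]
  ],
  "grip": [0,0,0,0,0,0,0,0,0,0]
}}

```text
time_s: 17.92
tcp_pos: [0.4396, 0.1598, 0.2903]
ee_rot: [[0.408, -0.913, 0.0], [-0.913, -0.408, -0.0], [0.0, -0.0, -1.0]]
wrist_force: [0.5, -1.2, 0.6]
gripper_width: 0.005
gripper_force: 0.0
```

{"api": "step_arm", "payload": {
  "linear": [
    [0,0,20],
    [0,0,15],
    [0,0,5],
    [0,0,0]
  ],
  "delta_rot": [
    [0,0,0],
    [0,0,0],
    [0,0,0],
    [0,0,0]
  ],
  "grip": [0,0,0,0]
}}

```text
time_s: 18.42
tcp_pos: [0.4398, 0.1597, 0.2501]
ee_rot: [[0.407, -0.913, -0.0], [-0.913, -0.407, -0.001], [0.0, 0.0, -1.0]]
wrist_force: [0.1, 1.3, 0.3]
gripper_width: 0.007
gripper_force: 0.0
```

Run:
```python
from h import *
go(103,-1,240); c=capture("side"); t=capture("top")
cv2.imwrite("pics/m5.png",np.hstack([cv2.resize(x["img"][a:a+90,b:b+120,::-1],(400,300),interpolation=cv2.INTER_CUBIC) for x,a,b in((c,160,160),(t,250,210))]))
```

```text
t 18.43 now unit mm [102.9  -1. ] 250.1 F [0.1 1.3 0.3] w 0.01
shift(tool now) [-0.1 -0.  10.1] rot [ 0.    -0.     0.001]  shift after rot [-0.1 -0.  10.1]
```

View pics/m5.png

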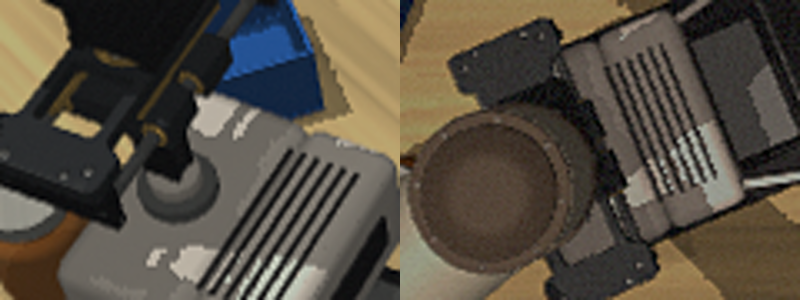

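The left image shows the shut fingertips just above the button's top, at about (183,175), and roughly centred on it. Now I'll press in small steps.

{"api": "step_arm", "payload": {
  "linear": [
    [0,0,4],
    [0,0,2],
    [0,0,0]
  ],
  "delta_rot": [
    [0,0,0],
    [0,0,0],
    [0,0,0]
  ],
  "grip": [0,0,0]
}}

```text
time_s: 18.9
tcp_pos: [0.4401, 0.1604, 0.2448]
ee_rot: [[0.408, -0.913, 0.002], [-0.913, -0.408, 0.001], [0.0, -0.002, -1.0]]
wrist_force: [0.1, 0.5, 2.3]
gripper_width: 0.006
gripper_force: 1.4
```

{"api": "step_arm", "payload": {
  "linear": [
    [0,0,3],
    [0,0,0],
    [0,0,0]
  ],
  "delta_rot": [
    [0,0,0],
    [0,0,0],
    [0,0,0]
  ],
  "grip": [0,0,0]
}}

```text
time_s: 19.27
tcp_pos: [0.4401, 0.1603, 0.2417]
ee_rot: [[0.408, -0.913, 0.001], [-0.913, -0.408, 0.001], [-0.0, -0.002, -1.0]]
wrist_force: [1.9, 0.4, 5.6]
gripper_width: 0.005
gripper_force: 2.3
```

{"api": "step_arm", "payload": {
  "linear": [
    [0,0,3],
    [0,0,0],
    [0,0,0]
  ],
  "delta_rot": [
    [0,0,0],
    [0,0,0],
    [0,0,0]
  ],
  "grip": [0,0,0]
}}

```text
time_s: 19.65
tcp_pos: [0.4402, 0.1603, 0.2412]
ee_rot: [[0.409, -0.913, 0.003], [-0.913, -0.409, 0.001], [0.0, -0.003, -1.0]]
wrist_force: [-4.3, 0.9, 16.7]
gripper_width: 0.006
gripper_force: 8.1
```

Past z = 241 mm the force jumps to 17 N, so the button is at its hard stop. Now I'll release it and move clear.

{"api": "step_arm", "payload": {
  "linear": [
    [0,0,-10],
    [0,0,-30],
    [0,0,-40],
    [0,0,-20],
    [0,0,0],
    [0,0,0]
  ],
  "delta_rot": [
    [0,0,0],
    [0,0,0],
    [0,0,0],
    [0,0,0],
    [0,0,0],
    [0,0,0]
  ],
  "grip": [0,0,0,0,0,0]
}}

```text
time_s: 20.4
tcp_pos: [0.4385, 0.1596, 0.3362]
ee_rot: [[0.407, -0.913, -0.004], [-0.913, -0.407, -0.002], [-0.0, 0.004, -1.0]]
wrist_force: [-0.4, -0.3, -0.9]
gripper_width: 0.004
gripper_force: 0.0
```

Run:
```python
from h import *
go(103,-1,240); c=capture("side"); save(c,"side6")
for l in("carry_bar","wrench","jar","bin"):
    print(l,[(np.round(r["point"]).tolist(),round(r["score"],2)) for r in landmark_of("side",l)][:3])
```

```text
t 20.4 now unit mm [103.4   0.2] 336.2 F [-0.4 -0.3 -0.9] w 0.0
shift(tool now) [ 0.4 -1.6 96.2] rot [0.004 0.    0.001]  shift after rot [ 0.4 -1.2 96.2]
carry_bar [([293.0, 274.0], 0.86), ([389.0, 224.0], 0.8), ([446.0, 273.0], 0.65)]
wrench [([413.0, 450.0], 0.7)]
jar [([177.0, 241.0], 0.63)]
bin [([222.0, 190.0], 0.96)]
```

View pics/side6.png

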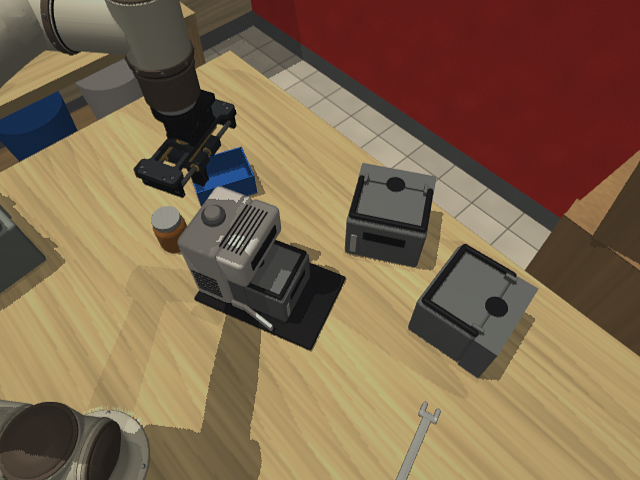

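The final picture shows the tank home under the head at (278,280) with the handle flat and the button free at (213,213). The jar, bin, wrench and look-alikes are where they started, and the arm is clear.

```bash
python3 -c "
from station import *
print(finish_job())"
```

```text
the job is handed in; nothing more can be done
None
```

I handed the job in at about 20 s of the 58 s. The handle is folded flat, the tank was pushed home to a rigid stop at about 24 N, and the button was pressed to its stop and released. The bystanders had not moved; the hand-in returned no verdict.

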